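# Dock a tote on the roller track and jack up its near edge

### The job

Push the tote of vials along the roller track until it is fully home against the end stop of the bay, and only then set the small lever jack with its saddle centred under the lift pad of the tote's lip. Make one full trial stroke (press the jack's handle all the way down so that the lip rises, then let it come all the way back up so that the tote sits on the rollers again), then press the handle fully down once more and keep holding it down: the program finishes while the robot still holds the handle down and the jack alone carries the raised edge. Lift the tote with nothing but the jack, and leave the bottle, can and beaker round about alone.

Things in the scene. Friction and masses are not known exactly. Their poses are not given: they have to be found in the camera images.
- track: Fixed aluminium roller track 360 x 124 mm. Origin: bench level, under its middle; y along it to the bay, -x its near side. Roller tops at z 35. Side frames, outer faces x +-62, 48 high, guide the tote (4 mm play a side). End stop 75 high, face at y +165: a tote fully home has its origin at track (0, 105, 35). The -y end is open above 18. Left of it stands a tall microscope.
- tote: Loose open grey tote, vials fixed in it, 100 (x) x 120 (y) x 55 mm high, vials to 65, about 0.75 kg. Origin: centre of underside; axes as the track's. About 1 N on its -y end wall rolls it; it stops when not pushed. Along its -x side a flat lip 110 long reaches to x -109, underside 21, top 27 above the tote's underside; a round boss (diameter 20, 5 high) on it marks the lift pad below.
- lift_point (a point): Centre of the underside of the lift pad, a steel disc of diameter 28 mm under the middle of the tote's lip: tote (-90, 0, 17), 52 above the bench while the tote sits on the rollers.
- jack: Loose lever jack, 0.9 kg. Origin: underside of its base, below the saddle centre; z up, handle at -x. Base plate 64 mm wide (y), 8 thick, x -140 to +20. Grip the upright grey housing: 36 wide in y, 32 long in x, centre x -40, z 8 to 62. Saddle column diameter 38. With the track's heading and the saddle under the pad, the base's front clears the track by 8 mm.
- saddle_top (a point): Centre of the top of the jack's saddle, a steel disc of diameter 30 mm, right above the jack's origin: 46 above the bench with the handle up (6 below the lift point), rising 34 mm per rad of handle, up to 21 mm.
- jack_handle (a joint): Jack handle angle, rad: 0 up (rest), 0.62 fully down (stop). Hinge axis across the jack at jack (-48, 0, 50) mm; grip bar 78 from it, 0.65 rad above level at 0. Springs back up in about half a second when let go and the saddle sinks: no ratchet. Pressing the bar down takes about 3 to 7 N with the load.
- handle_bar (a point): Centre of the handle's grip bar, a black crossbar of diameter 16 mm, 50 long across the jack: at jack (-110, 0, 97) with the handle up, (-126, 0, 52) fully down. Press on it from above, following its arc.
- stain_bottle: Bystander: brown dropper bottle, diameter 33, 88 high. Origin under its centre.
- can: Bystander: white can with a black cap, diameter 43, 65 high. Origin under its centre.
- beaker: Bystander: small clear beaker, diameter 45, 57 high. Origin under its centre.

How it is judged:
On the way, in this order (a step that is already met when the one before it is completed fails the run):
1. the tote is home against the end stop, level on the rollers (y of tote in the frame of track above 0.098 m and angle between tote's own z axis and vertical below 0.03 rad), for 0.2 s.
2. the jack stands on the bench, released, with its saddle under the lift pad (horizontal distance between saddle_top and lift_point below 0.01 m and height (world z) of jack below 0.004 m and angle between jack's own z axis and vertical below 0.03 rad and contact force between the arm and jack below 0.3 N and y of tote in the frame of track above 0.093 m and value of joint jack_handle below 0.1 rad), for 0.2 s.
3. trial stroke: handle down, lip raised by the jack (value of joint jack_handle above 0.5 rad and height (world z) of lift_point above 0.06 m and contact force between jack and tote above 0.8 N), for 0.1 s.
4. handle back up, tote down on the rollers again (value of joint jack_handle below 0.1 rad and angle between tote's own z axis and vertical below 0.03 rad), for 0.1 s.
At the end, for the whole second after the job is handed in: Last second: fingers press the handle down (joint > 0.5, > 0.8 N); lift point > 60 mm up, carried by the jack (> 0.8 N), arm off the tote; saddle within 14 mm of the lift point in plan; jack flat on the bench (4 mm, 0.04 rad); tote at rest in the bay (track y > 88 mm) (all of step 3 and contact force between the fingers and jack above 0.8 N and contact force between the arm and tote below 0.3 N and horizontal distance between saddle_top and lift_point below 0.014 m and height (world z) of jack below 0.004 m and angle between jack's own z axis and vertical below 0.04 rad and y of tote in the frame of track above 0.088 m and linear speed of tote below 0.02 m/s); the arm keeps its last pose, push and grip.
It fails at once if a bystander is disturbed (distance of any of stain_bottle, can, beaker from where it was at the start of the episode above 0.02 m).
It fails at once if the tote is lifted or tipped by the robot itself (height (world z) of lift_point above 0.058 m and contact force between the arm and tote above 1 N).
It fails at once if the tote is tipped over or off the track (angle between tote's own z axis and vertical above 0.35 rad or height (world z) of tote below 0.02 m or height (world z) of tote above 0.08 m).
It also fails if it takes over 72 s, if anything falls off the work surface, if the arm or the gripper's body presses on something with over 40 N, if the wrist force passes 120 N, or if a joint passes its speed limit or range.

### The arm

A 7-joint arm with a two-finger parallel gripper is mounted at the origin on a cart in front of the work surface, level with it; the furniture and walls round the work are solid. World frame = base frame: x ahead of the robot, y to its left, z up, the work surface at z = 0. Lengths are in m, angles in rad, forces in N, time in s.
With the tool pointing down it reaches from about 0.425 to 0.925 m from the base axis. Payload 6.8 kg.
Tool frame: the origin (TCP) lies between the finger pads; the fingertips stand 14 mm ahead of it and the grasp point (between the pads) lies 5 mm behind it; z points along the fingers, y is the line along which they close (so a half turn about z gives the same grasp; the last joint's range is limited). The gripper opens to 88 mm and grips with 3 to 60 N. Pads are 20 mm wide; open, the fingers measure 115 mm over their backs; the gripper's body (75 mm by 178 mm) begins 61 mm behind the grasp point.
Start: joints at [-1.334, 0.477, 0.022, 1.555, -0.011, 1.109, -0.083], TCP at [0.228, 0.635, 0.237] pointing down, gripper open.
Joint ranges: [-2.96, 2.96], [-0.34, 2.1], [-1.41, 1.46], [0.24, 2.44], [-1.37, 4.51], [0.17, 1.92], [-2.96, 2.96]. Speed limits (rad/s): [2.39, 2.39, 3.14, 3.14, 3.14, 3.14, 3.14].

### API

Orientations are given as a rotation vector (axis times angle).
In Python, from bench import env gives the robot as it stands. The module is installed in compiled form; this text tells all that it offers.
- The arm moves only by the shell command python3 -m handwheel 'ROWS' [OPENING]. ROWS is JSON, a list that holds one entry, the list of rows, each a list of 4 numbers: the shift along the tool's x, y, z in m, then the turn about the tool's z in degrees. A call has 1 to 20 rows; each row is the pose to reach, as a shift and turn from the pose commanded when the call began, along the tool's axes at that moment; what a row does not reach only later rows make up. A row lasts 1/8 s, in which the tool goes at most 62.5 mm and 10.7 degrees, less where a joint would pass 70% of its speed; a pose out of reach is approached as far as the arm can. A call with a gripper value outside its range is refused whole. OPENING is the closure in counts, from 0 (fully open) to 255 (shut), set as the call begins (- or left out, the last holds). The fingers move at their own pace and stop on an object; the grip force is fixed at half the most. Time passes only in rows, so rows that repeat a pose let the fingers close. It gives the time, the measured TCP pose, the force, the opening and the grip force at its end, in the units of the state.
- env.get_obs(): the state, without advancing time (a new reading comes with each control period).
- env.snapshot(name): name is "scene" or "side" or "wrist"; returns the picture (480x640x3 uint8, red, green, blue); there is no depth.
- env.camera_info(name): a dict with "camera_matrix" (3x3 intrinsics, pixels), "D" ([k1, k2, p1, p2, k3] as OpenCV has them; the pictures are not rectified), "rvec" (rotation vector, rad) and "tvec" (3), from world to camera coordinates, as OpenCV has them. Camera axes: x right, y down, z forward; pixel columns grow to the right and rows downward; lengths in m; the calibration is good to about 2 mm. A picture is of the moment at which its call begins: read the wrist's pose just before it. camera_info takes no time and is no camera call; for the wrist camera it gives the pose at the moment of the call.
- env.finish_job(): hands the job in; it is judged then, once.
The state is a dict: "t": time; "joint_positions": joint angles; "dq": joint speeds; "tau": joint torques, N m; "tcp_pos": TCP position; "eef_rot": TCP orientation; "ft_force": force on the tool from outside, world axes, zero at the start; "moment": the same for the moment, N m; "gripper_width": opening from 0.0 (shut) to 1.0 (fully open); "gripper_force": force on a finger pad.
Only numpy, scipy, OpenCV 4.12 (cv2) and the standard library are available. Lean on these libraries where they do the work, as an engineer would, in place of code of your own. Each camera call takes 0.05 s, during which the arm holds its last target. There are 200 camera calls.

## Working session

There is one attempt and no reset: what is moved stays moved. The work goes in short steps, Python scripts to look and compute and a shell command to move; the robot and the scene stay as the last step left them, time stands still between calls to the robot, and variables do not carry over. Pictures are saved under pics/ and viewed, at most 10 in all, crops included, and the job is handed in when it is done.

```bash
mkdir -p pics; cat > h.py <<'E'
import numpy as np, cv2
from bench import env
def grab(n,f=None):
    ci=env.camera_info(n); im=env.snapshot(n)
    if f: cv2.imwrite('pics/'+f,cv2.cvtColor(im,cv2.COLOR_RGB2BGR))
    return im,ci
def ray(ci,uv):
    p=cv2.undistortPoints(np.array(uv,float).reshape(-1,1,2),np.array(ci['camera_matrix'],float),np.array(ci['D'],float)).reshape(-1,2)
    R=cv2.Rodrigues(np.array(ci['rvec'],float))[0]; t=np.array(ci['tvec'],float).ravel()
    d=np.c_[p,np.ones(len(p))]@R
    return -R.T@t,d
def onz(ci,uv,z):
    c,d=ray(ci,uv); z=np.asarray(z,float)
    return c+d*((z-c[2])/d[:,2])[:,None]
def proj(ci,P):
    return cv2.projectPoints(np.array(P,float).reshape(-1,1,3),np.array(ci['rvec'],float),np.array(ci['tvec'],float),np.array(ci['camera_matrix'],float),np.array(ci['D'],float))[0].reshape(-1,2)
E
python3 - <<'E'
from h import *
o=env.get_obs(); print(o)
for n in('scene','side'):
    im,ci=grab(n,n+'0.png'); print(n,ray(ci,[[320,240]]))
E
```

```text
{'t': 0.0, 'joint_positions': array([-1.33410766,  0.47777082,  0.02232907,  1.556455  , -0.0114916 ,
        1.10928398, -0.08309623]), 'dq': array([-9.23124348e-05, -2.78002994e-04, -1.32760025e-04, -1.54488506e-04,
        3.30351681e-04,  1.93299308e-03, -5.18469744e-04]), 'tau': array([-4.16234643e-04, -5.82852209e+01,  1.53416321e+00, -2.72620279e+01,
       -5.44620480e-02,  1.70737359e-02,  1.74695301e-04]), 'tcp_pos': array([0.22796207, 0.63472641, 0.23569963]), 'eef_rot': array([-5.38824457e-01, -3.09486279e+00,  2.79690287e-03]), 'ft_force': array([ 0.04226807, -0.26472108,  0.15922193]), 'moment': array([-0.00704548, -0.03652766,  0.00783856]), 'gripper_force': 0.0, 'gripper_width': 0.9988176255675637}
scene (array([ 0.08590215, -0.47462449,  0.75661045]), array([[ 0.53355418,  0.37530653, -0.75796393]]))
side (array([0.78971392, 0.39979114, 0.84623727]), array([[-0.28242947, -0.55561447, -0.78214132]]))
```

View pics/scene0.png

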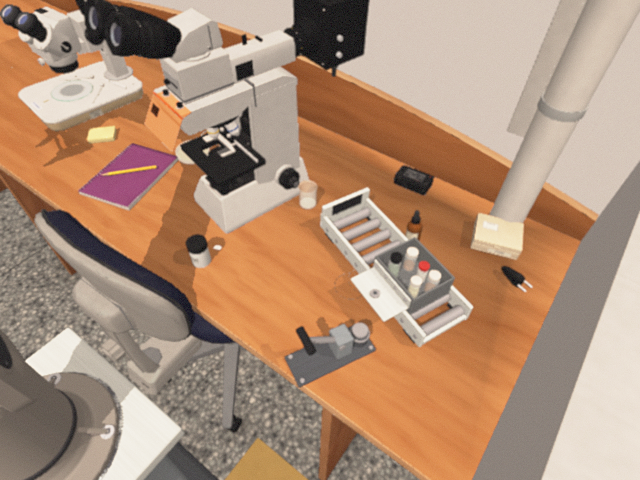

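View pics/side0.png

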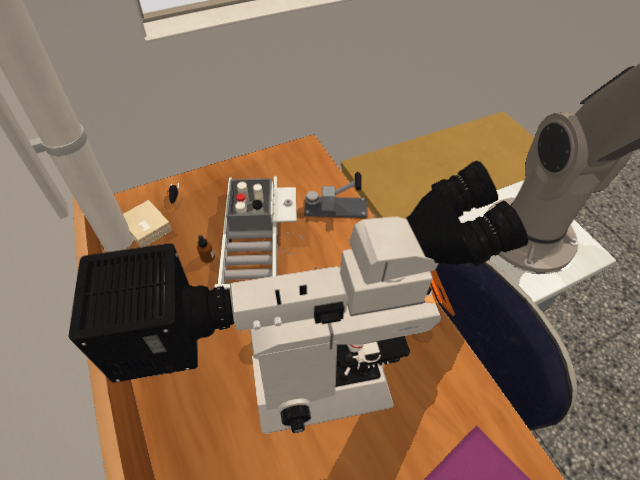

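The scene view shows the track running from about (345,205) to (440,325) with the bay end stop at the upper left. The tote is at (415,270) with its boss at (375,293), and the jack's saddle is at (360,332) with the handle toward (305,340). The can is at (200,252), the beaker at (308,195) and the bottle at (414,225). Next I'll enlarge both views to pick the corners.

```bash
python3 - <<'E'
from h import *
a=cv2.imread('pics/scene0.png');b=cv2.imread('pics/side0.png')
A=cv2.resize(a[175:400,275:475],None,fx=2.6,fy=2.6,interpolation=cv2.INTER_CUBIC)
B=cv2.resize(b[160:300,210:380],None,fx=4,fy=4,interpolation=cv2.INTER_CUBIC)
cv2.imwrite('pics/A.png',A);cv2.imwrite('pics/B.png',B);print(A.shape,B.shape)
for n in('scene','side'):
    ci=env.camera_info(n);print(proj(ci,[[0,0,0],[.228,.635,.237],[.5,0,0],[.6,0,0],[.5,.1,0]]).round())
E
```

```text
(585, 520, 3) (560, 680, 3)
[[ 42. 444.]
 [-90. 113.]
 [253. 252.]
 [281. 225.]
 [220. 231.]]
[[528. 234.]
 [778. 518.]
 [353. 308.]
 [312. 325.]
 [376. 346.]]
```

View pics/A.png

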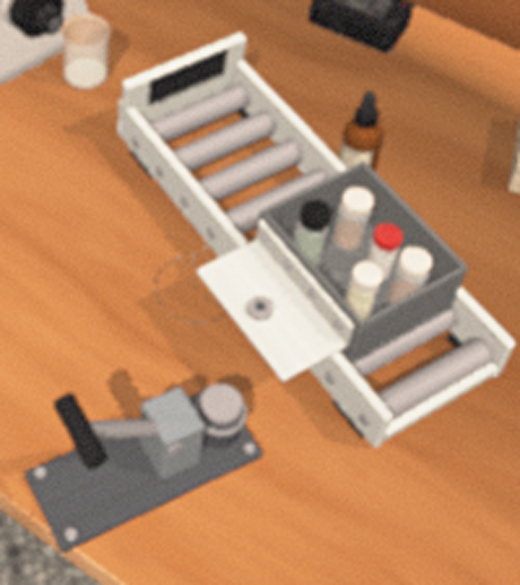

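View pics/B.png

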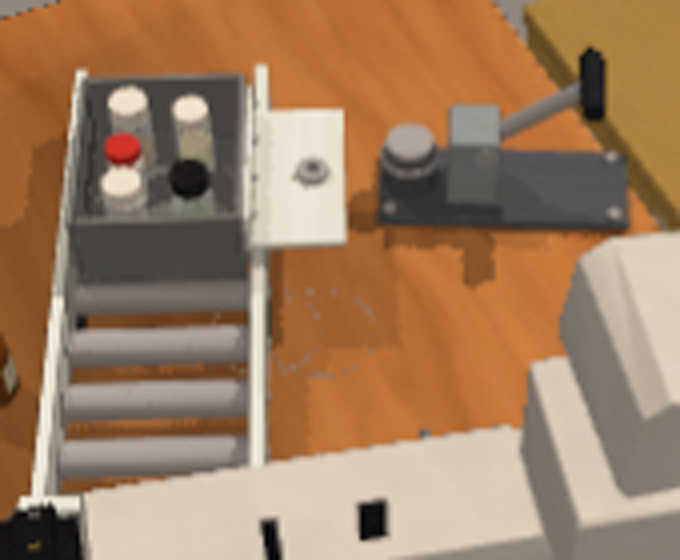

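Picks from these enlarged views: the lip's outer corners in the first crop are (197,270) and (283,378), with the boss at (260,307). The jack's saddle is at (223,400) and its base corners are (27,475), (65,550) and (260,452). The end stop's top corners are (125,85) and (245,38). The second crop shows the same points from the side. I'll turn them into positions.

```bash
python3 - <<'E'
from h import *
cs=env.camera_info('scene');cd=env.camera_info('side')
S=lambda p:np.array(p)/2.6+[275,175]
D=lambda p:np.array(p)/4+[210,160]
np.set_printoptions(precision=4,suppress=True)
def show(n,ci,uv,z): print(n,onz(ci,uv,np.array(z))[:,:2].tolist().__repr__() if 0 else onz(ci,uv,np.array(z)))
show('lip S',cs,S([[197,270],[283,378],[260,304]]),[.062,.062,.067])
show('lip D',cd,D([[347,243],[343,110],[312,168]]),[.062,.062,.067])
show('saddle S',cs,S([[223,398]]),[.046]); show('saddle D',cd,D([[410,142]]),[.046])
show('base S',cs,S([[27,475],[65,550],[260,452]]),[.008]*3)
show('base D',cd,D([[628,152],[628,230],[378,222]]),[.008]*3)
show('bar S',cs,S([[70,403],[95,460]]),[.1]*2);show('bar D',cd,D([[592,55],[594,112]]),[.1]*2)
show('stop S',cs,S([[125,80],[243,36]]),[.075]*2)
show('trackend S',cs,S([[377,440],[512,345]]),[.018,.04])
show('bystand S',cs,[[200,262],[308,204],[414,238]],[.0]*3)
E
```

```text
lip S [[ 0.5303 -0.2381  0.062 ]
 [ 0.4894 -0.3376  0.062 ]
 [ 0.5295 -0.2935  0.067 ]]
lip D [[ 0.5308 -0.2319  0.062 ]
 [ 0.4889 -0.333   0.062 ]
 [ 0.5275 -0.2912  0.067 ]]
saddle S [[ 0.4592 -0.3088  0.046 ]]
saddle D [[ 0.4561 -0.3046  0.046 ]]
base S [[ 0.3443 -0.222   0.008 ]
 [ 0.3178 -0.2769  0.008 ]
 [ 0.4584 -0.3449  0.008 ]]
base D [[ 0.3148 -0.2704  0.008 ]
 [ 0.3483 -0.2111  0.008 ]
 [ 0.4882 -0.2832  0.008 ]]
bar S [[ 0.368  -0.2438  0.1   ]
 [ 0.3458 -0.2808  0.1   ]]
bar D [[ 0.3466 -0.2775  0.1   ]
 [ 0.3692 -0.2339  0.1   ]]
stop S [[ 0.6505 -0.0834  0.075 ]
 [ 0.7582 -0.1342  0.075 ]]
trackend S [[ 0.5119 -0.4087  0.018 ]
 [ 0.6282 -0.4543  0.04  ]]
bystand S [[ 0.4091  0.0716  0.    ]
 [ 0.6951 -0.0071  0.    ]
 [ 0.7544 -0.2695  0.    ]]
```

```bash
python3 - <<'E'
from h import *
cs=env.camera_info('scene');cd=env.camera_info('side')
np.set_printoptions(precision=3,suppress=True)
def tri(a,b):
    c1,d1=ray(cs,[a]);c2,d2=ray(cd,[b]);d1=d1[0];d2=d2[0]
    s=np.linalg.lstsq(np.c_[d1,-d2],c2-c1,rcond=None)[0]
    p,q=c1+s[0]*d1,c2+s[1]*d2; return (p+q)/2,np.linalg.norm(p-q)
for n,a,b in [('eye',(103,25),(505,200)),('eye2',(115,35),(480,185)),('headtop',(205,25),(385,225)),('lamp',(330,10),(140,260)),('lampend right low',(335,68),(190,370)),('stage knob',(290,178),(296,418))]:
    print(n,*tri(a,b))
print('base',onz(cs,[[222,225],[308,195],[197,192]],np.zeros(3)))
print('baseD',onz(cd,[[392,402],[265,430]],np.zeros(2)))
print('limb edge z.3',onz(cs,[[300,75],[295,40],[167,80]],np.array([.2,.3,.3])))
E
python3 -m handwheel '[[[0,0,-0.06,0],[0,0,-0.12,0]]]' 255
```

```text
eye [0.43  0.169 0.469] 0.005436169187019245
eye2 [0.43  0.134 0.463] 0.006634676694940492
headtop [0.567 0.116 0.437] 0.016566935474967116
lamp [0.837 0.033 0.405] 0.023113441202715416
lampend right low [0.864 0.078 0.239] 0.06294582188579995
stage knob [ 0.733  0.129 -0.024] 0.0751159089619962
base [[0.517 0.111 0.   ]
 [0.721 0.012 0.   ]
 [0.56  0.241 0.   ]]
baseD [[0.531 0.213 0.   ]
 [0.769 0.158 0.   ]]
limb edge z.3 [[0.883 0.16  0.2  ]
 [0.854 0.149 0.3  ]
 [0.562 0.241 0.3  ]]
t: 0.35
tcp_pos: [0.2279, 0.6346, 0.3569]
eef_rot: [-0.539, -3.095, 0.004]
ft_force: [0.5, 1.9, -0.5]
gripper_width: 0.817
gripper_force: 0.0
```

```bash
python3 -m handwheel '[[[0,0,-0.06,0],[0,0,-0.12,0],[0,0,-0.18,0],[0,0,-0.25,0],[0,0,-0.25,0]]]'; python3 -c "
from h import *
print(env.get_obs()['joint_positions'].round(3))"
```

```text
t: 0.98
tcp_pos: [0.2283, 0.6355, 0.6116]
eef_rot: [0.539, 3.094, 0.012]
ft_force: [0.5, 0.1, -0.5]
gripper_width: 0.237
gripper_force: 0.0
[-1.355  0.422  0.07   0.824 -0.03   1.888 -0.074]
```

```bash
python3 -m handwheel '[[[-0.28,-0.127,0,0],[-0.28,-0.127,0,0],[-0.28,-0.127,0,0],[-0.28,-0.127,0,0],[-0.28,-0.127,0,0],[-0.28,-0.127,0,0]]]'; python3 -c "
from h import *
print(env.get_obs()['joint_positions'].round(3))"
```

```text
t: 1.72
tcp_pos: [0.4525, 0.4165, 0.6058]
eef_rot: [0.553, 3.092, -0.004]
ft_force: [-0.6, 0.7, 0.0]
gripper_width: 0.009
gripper_force: 0.0
[-0.962  0.29   0.174  1.029 -0.049  1.828  0.41 ]
```

```bash
python3 -m handwheel '[[[-0.21,-0.21,0,0],[-0.21,-0.21,0,0],[-0.21,-0.21,0,0],[-0.21,-0.21,0,0],[-0.21,-0.21,0,0],[-0.29,-0.5,0,0],[-0.29,-0.5,0,0],[-0.29,-0.5,0,0],[-0.29,-0.5,0,0],[-0.29,-0.5,0,0],[-0.29,-0.5,0,0],[-0.29,-0.5,0,0]]]'; python3 -c "
from h import *
print(env.get_obs()['joint_positions'].round(3))"
```

```text
t: 3.22
tcp_pos: [0.5531, -0.1458, 0.6057]
eef_rot: [-0.536, -3.094, -0.001]
ft_force: [-0.0, 0.8, -0.3]
gripper_width: 0.007
gripper_force: 0.0
[-0.213  0.206  0.483  1.159 -0.098  1.801  1.467]
```

```bash
python3 -m handwheel '[[[-0.11,-0.25,0.1,3.5],[-0.11,-0.25,0.1,3.5],[-0.11,-0.25,0.1,3.5],[-0.11,-0.25,0.1,3.5],[-0.11,-0.25,0.1,3.5],[-0.11,-0.25,0.37,3.5],[-0.11,-0.25,0.37,3.5],[-0.11,-0.25,0.37,3.5],[-0.11,-0.25,0.37,3.5],[-0.11,-0.25,0.37,3.5],[-0.11,-0.25,0.37,3.5]]]'; python3 - <<'E'
from h import *
o=env.get_obs();print(o['joint_positions'].round(3))
im,ci=grab('wrist','w1.png');print(ray(ci,[[320,240]]))
E
```

```text
t: 4.6
tcp_pos: [0.5726, -0.4184, 0.2361]
eef_rot: [-0.63, -3.076, -0.002]
ft_force: [-0.1, -0.1, 1.3]
gripper_width: 0.007
gripper_force: 0.0
[ 0.207  0.58   0.52   1.488 -0.303  1.156  1.946]
(array([ 0.50269485, -0.38907984,  0.38374621]), array([[ 0.23883218, -0.10490257, -0.9655091 ]]))
```

View pics/w1.png

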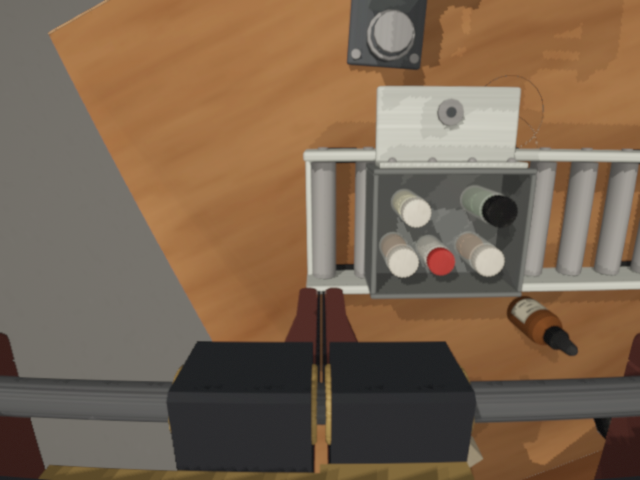

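The wrist view shows the tote top at (373–536, 165–297), the boss at (451,111), the near frame's end at (306,154) and the saddle at (391,35). The fingertips are near (322,290).

```bash
python3 - <<'E'
from h import *
np.set_printoptions(precision=4,suppress=True)
ci=env.camera_info('wrist')
P=onz(ci,[[377,87],[519,87],[451,111],[306,152],[620,152],[307,291],[372,297],[375,170],[391,33]],np.array([.062,.062,.067,.048,.048,.048,.09,.09,.046]));print(P)
for a,b in((0,1),(3,4),(6,7)):
    d=P[b]-P[a];print(np.degrees(np.arctan2(d[1],d[0])),np.linalg.norm(d))
E
```

```text
[[ 0.4916 -0.3399  0.062 ]
 [ 0.5326 -0.2396  0.062 ]
 [ 0.5291 -0.2955  0.067 ]
 [ 0.5151 -0.4088  0.048 ]
 [ 0.616  -0.1655  0.048 ]
 [ 0.6258 -0.4566  0.048 ]
 [ 0.6352 -0.4037  0.09  ]
 [ 0.5446 -0.3661  0.09  ]
 [ 0.4583 -0.3129  0.046 ]]
67.77527927530392 0.10839464345535234
67.48497694278691 0.2633479655823897
157.48655527265407 0.09811875487271257
```

```bash
python3 -m handwheel '[[[-0.003,-0.003,0.06,-0.5],[-0.003,-0.003,0.11,-0.5],[-0.003,-0.003,0.15,-0.5],[-0.003,-0.003,0.17,-0.5],[-0.003,-0.003,0.17,-0.5],[-0.003,0.012,0.17,-0.5],[-0.003,0.022,0.17,-0.5],[-0.003,0.032,0.17,-0.5],[-0.003,0.047,0.17,-0.5],[-0.003,0.067,0.17,-0.5],[-0.003,0.087,0.17,-0.5],[-0.003,0.107,0.17,-0.5],[-0.003,0.127,0.17,-0.5],[-0.003,0.147,0.17,-0.5],[-0.003,0.162,0.17,-0.5],[-0.003,0.172,0.17,-0.5],[-0.003,0.178,0.17,-0.5],[-0.003,0.182,0.17,-0.5],[-0.003,0.186,0.17,-0.5],[-0.003,0.186,0.17,-0.5]]]'
```

```text
t: 7.15
tcp_pos: [0.6481, -0.2498, 0.0665]
eef_rot: [0.619, 3.08, 0.001]
ft_force: [-0.3, 0.1, 0.9]
gripper_width: 0.0
gripper_force: 0.0
```

```bash
python3 -m handwheel '[[[0,0.004,0,0],[0,0.008,0,0],[0,0.01,0,0],[0,0.012,0,0],[0,0.013,0,0],[0,0.013,0,0]]]'; python3 -m handwheel '[[[0,0.002,0,0],[0,0.004,0,0],[0,0.004,0,0]]]'
```

```text
t: 7.9
tcp_pos: [0.6531, -0.238, 0.0667]
eef_rot: [0.619, 3.08, 0.001]
ft_force: [0.5, -0.1, -0.2]
gripper_width: 0.003
gripper_force: 0.1
t: 8.28
tcp_pos: [0.6541, -0.2353, 0.0667]
eef_rot: [-0.621, -3.08, 0.001]
ft_force: [-0.9, -3.3, 0.3]
gripper_width: 0.002
gripper_force: 1.6
```

```bash
python3 -m handwheel '[[[0,0.002,0,0],[0,0.003,0,0],[0,0.003,0,0],[0,0.003,0,0]]]'
```

```text
t: 8.78
tcp_pos: [0.654, -0.2351, 0.0668]
eef_rot: [-0.624, -3.078, 0.006]
ft_force: [-4.1, -7.8, 1.5]
gripper_width: 0.003
gripper_force: 4.2
```

```bash
python3 -m handwheel '[[[0,-0.02,0,0],[0,-0.03,-0.05,0],[0,-0.03,-0.1,0],[0.117,-0.119,-0.17,0],[0.117,-0.119,-0.17,0],[0.117,-0.119,-0.17,0],[0.117,-0.119,-0.17,0],[0.117,-0.119,-0.17,0]]]' 0; python3 - <<'E'
from h import *
im,ci=grab('wrist','w2.png');print(env.get_obs()['tcp_pos'])
E
```

```text
t: 9.78
tcp_pos: [0.5027, -0.2955, 0.2366]
eef_rot: [0.618, 3.079, 0.002]
ft_force: [-0.1, 1.1, -1.1]
gripper_width: 0.876
gripper_force: 0.0
[ 0.50286888 -0.29522058  0.23613723]
```

View pics/w2.png

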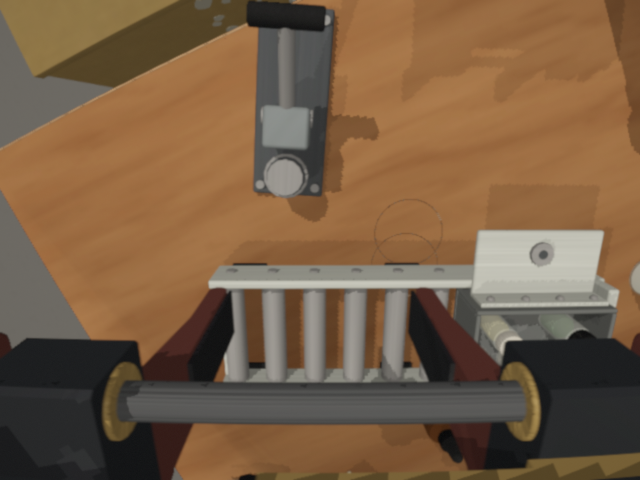

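The wrist view shows the jack's saddle at (285,176), the housing top at (287,127), and the bar from (249,14) to (325,17). The tote is home, with its boss at (542,254).

```bash
python3 - <<'E'
from h import *
np.set_printoptions(precision=4,suppress=True)
ci=env.camera_info('wrist');im=cv2.imread('pics/w2.png')
P=onz(ci,[[285,176],[287,127],[249,14],[325,17],[253,191],[322,194],[333,12],[542,254],[477,230],[601,232],[212,284],[460,285]],np.array([.046,.062,.1,.1,.008,.008,.008,.067,.062,.062,.048,.048]));print(P)
ang=lambda d:np.degrees(np.arctan2(d[1],d[0]))
print('bar y',ang(P[3]-P[2]),'base y',ang(P[5]-P[4]),'base -x',ang(P[6]-P[5]),'sad->house',ang(P[1]-P[0]),'sad->bar',ang((P[2]+P[3])/2-P[0]),np.linalg.norm(P[1]-P[0]),np.linalg.norm(((P[2]+P[3])/2-P[0])[:2]))
print('lip',ang(P[9]-P[8]),'frame',ang(P[11]-P[10]))
r=env.get_obs()['eef_rot'];print('tool y',ang(cv2.Rodrigues(np.array(r))[0][:,1]))
E
```

```text
[[ 0.4556 -0.308   0.046 ]
 [ 0.4212 -0.2896  0.062 ]
 [ 0.3489 -0.2809  0.1   ]
 [ 0.3695 -0.2372  0.1   ]
 [ 0.4593 -0.3455  0.008 ]
 [ 0.4865 -0.2879  0.008 ]
 [ 0.348  -0.2201  0.008 ]
 [ 0.5934 -0.1354  0.067 ]
 [ 0.5544 -0.1792  0.062 ]
 [ 0.5972 -0.0805  0.062 ]
 [ 0.5166 -0.4057  0.048 ]
 [ 0.6022 -0.2039  0.048 ]]
bar y 64.79307092945781 base y 64.71467747397337 base -x 153.91748607362368 sad->house 151.8514110640137 sad->bar 153.0929803403949 0.04217452159250885 0.10810688600304295
lip 66.58154209906503 frame 67.03140183914633
tool y 67.35389937834348
```

```bash
python3 -m handwheel '[[[0.077,-0.027,0,3],[0.077,-0.027,0,3],[0.077,-0.027,0.06,3],[0.077,-0.027,0.12,3],[0.077,-0.027,0.16,3],[0.077,-0.027,0.18,3],[0.077,-0.027,0.19,3],[0.077,-0.027,0.19,3],[0.077,-0.027,0.19,3]]]' 0; python3 -m handwheel '[[[0,0,0,0],[0,0,0,0],[0,0,0,0],[0,0,0,0],[0,0,0,0],[0,0,0,0]]]' 255
```

```text
t: 10.95
tcp_pos: [0.4211, -0.2917, 0.0474]
eef_rot: [0.699, 3.061, -0.0]
ft_force: [0.0, 0.6, 0.0]
gripper_width: 1.001
gripper_force: 0.0
t: 11.7
tcp_pos: [0.4205, -0.2909, 0.0466]
eef_rot: [-0.7, -3.063, -0.001]
ft_force: [0.7, 1.6, 1.1]
gripper_width: 0.414
gripper_force: 29.9
```

```bash
python3 -m handwheel '[[[0,0,-0.004,0],[0,0,-0.008,0],[0.002,0.03,-0.01,0],[0.004,0.065,-0.01,-1],[0.005,0.105,-0.01,-2],[0.008,0.145,-0.01,-3],[0.01,0.18,-0.01,-3],[0.011,0.2,-0.01,-3],[0.011,0.209,-0.008,-3],[0.011,0.209,-0.004,-3],[0.011,0.209,-0.003,-3],[0.011,0.209,-0.003,-3]]]'; python3 - <<'E'
from h import *
im,ci=grab('wrist','w3.png');o=env.get_obs();print(o['tcp_pos'],o['eef_rot'])
grab('scene','s3.png')
E
```

```text
t: 13.2
tcp_pos: [0.5005, -0.0996, 0.0495]
eef_rot: [-0.623, -3.079, 0.001]
ft_force: [0.0, -0.6, -8.3]
gripper_width: 0.41
gripper_force: 29.9
[ 0.50073189 -0.09939361  0.04959799] [-6.22261689e-01 -3.07907044e+00  6.03689868e-04]
```

View pics/w3.png

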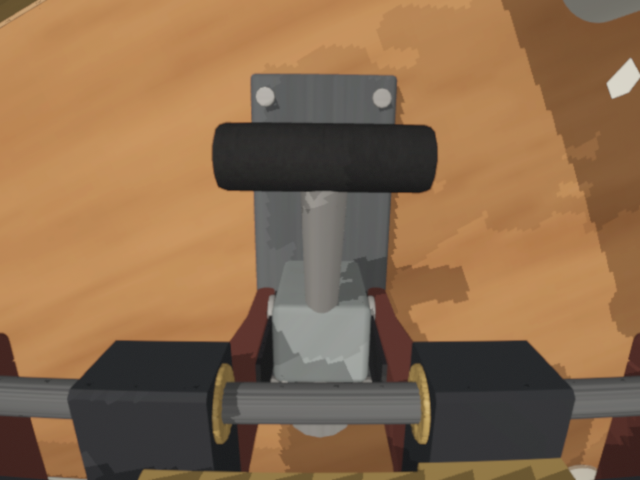

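The jack hangs level in the grip, well aligned. The bar is at (325,157) and the rear corners of the base at (252,74) and (397,76).

```bash
python3 - <<'E'
from h import *
np.set_printoptions(precision=4,suppress=True)
ci=env.camera_info('wrist')
P=onz(ci,[[252,74],[397,76],[214,156],[437,156]],np.array([.011,.011,.1,.1]))
o=env.get_obs();R=cv2.Rodrigues(np.array(o['eef_rot']))[0];T=o['tcp_pos']
ang=lambda d:np.degrees(np.arctan2(d[1],d[0]))
print('base y',ang(P[1]-P[0]),'bar',ang(P[3]-P[2]),'tool y',ang(R[:,1]))
jx=-R[:,0]
for n,m,off in(('base',(P[0]+P[1])/2,.14),('bar',(P[2]+P[3])/2,.110)):
    s=m+jx*off; print(n,s,'tool coords of origin',(R.T@(s-T)))
E
```

```text
base y 66.38294390852658 bar 67.13931864468476 tool y 67.16901142205714
base [ 0.5394 -0.1143  0.011 ] tool coords of origin [-0.0413  0.001   0.0387]
bar [ 0.538  -0.1141  0.1   ] tool coords of origin [-0.0399  0.0006 -0.0503]
```

```bash
python3 -m handwheel '[[[-0.01,0.001,0,0],[-0.022,0.001,0,0],[-0.034,0.001,0,0],[-0.044,0.001,0,0],[-0.052,0.001,0,0],[-0.057,0.001,0,0],[-0.06,0.001,0,0],[-0.06,0.001,0,0]]]';python3 -m handwheel '[[[0,0,0.002,0],[0,0,0.003,0],[0,0,0.003,0]]]'; python3 - <<'E'
from h import *
im,ci=grab('side','d4.png');print(proj(ci,[[.594,-.136,.052]]))
b=cv2.imread('pics/d4.png');cv2.imwrite('pics/d4c.png',cv2.resize(b[150:300,200:400],None,fx=4,fy=4,interpolation=cv2.INTER_CUBIC))
grab('scene','s4.png');o=env.get_obs();print(o['tcp_pos'],o['eef_rot'],o['t'])
E
```

```text
t: 14.3
tcp_pos: [0.5568, -0.1207, 0.0496]
eef_rot: [-0.62, -3.08, 0.0]
ft_force: [-0.2, 0.6, -8.7]
gripper_width: 0.406
gripper_force: 29.9
t: 14.68
tcp_pos: [0.5565, -0.1205, 0.0467]
eef_rot: [-0.62, -3.079, -0.0]
ft_force: [-1.2, 1.3, -4.5]
gripper_width: 0.407
gripper_force: 29.9
[[288.19780352 262.87143319]]
[ 0.55651963 -0.12047583  0.04668012] [-6.19605320e-01 -3.07921606e+00 -4.43241731e-04] 14.775
```

```bash
python3 -m handwheel '[[[0,0,0.001,0],[0,0,0.001,0]]]';python3 -m handwheel '[[[0,0,0,0],[0,0,0,0],[0,0,0,0],[0,0,0,0]]]' 0; python3 -m handwheel '[[[0,0,-0.03,0],[0,0,-0.08,0],[-0.03,0,-0.14,0],[-0.06,0,-0.19,0],[-0.06,0,-0.19,0],[-0.06,0,-0.19,0]]]'; python3 - <<'E'
from h import *
im,ci=grab('wrist','w5.png')
E
```

```text
t: 15.02
tcp_pos: [0.5566, -0.1205, 0.0467]
eef_rot: [-0.62, -3.079, -0.002]
ft_force: [-6.4, 2.8, 7.2]
gripper_width: 0.409
gripper_force: 29.9
t: 15.52
tcp_pos: [0.5571, -0.1207, 0.0457]
eef_rot: [0.62, 3.079, -0.0]
ft_force: [0.1, -0.5, -0.1]
gripper_width: 0.825
gripper_force: 0.0
t: 16.27
tcp_pos: [0.6115, -0.1436, 0.2348]
eef_rot: [-0.62, -3.079, -0.0]
ft_force: [-0.2, -0.7, -0.7]
gripper_width: 1.004
gripper_force: 0.0
```

View pics/w5.png

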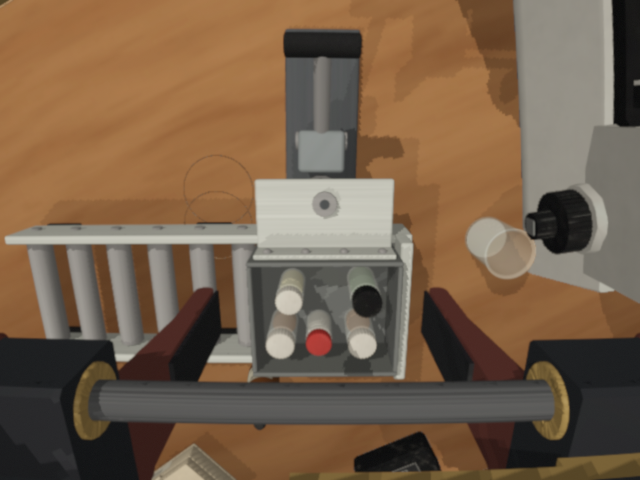

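The wrist view shows the jack in line with the lip: boss at (325,205), lip corners at (256,180) and (392,179), bar at (323,44), housing top at (322,147).

```bash
python3 - <<'E'
from h import *
np.set_printoptions(precision=4,suppress=True)
ci=env.camera_info('wrist')
P=onz(ci,[[325,204],[256,180],[392,179],[285,44],[361,44],[298,131],[346,131],[344,171],[300,171],[288,178],[356,178]],np.array([.067,.062,.062,.1,.1,.062,.062,.062,.062,.008,.008]))
a=np.radians(67.2);u=np.array([np.cos(a),np.sin(a),0]);v=np.array([u[1],-u[0],0])
f=lambda p:np.array([p@v,p@u])
L=f(P[0]);L2=f((P[1]+P[2])/2)+[.019,0]
B=f((P[3]+P[4])/2)+[.110,0];H=f(P[5:9].mean(0))+[.04,0]
print('lift',L,L2,'sad bar',B,'sad house',H,'base mid y',f((P[9]+P[10])/2))
print('lift world',L[0]*v+L[1]*u,'bar world',(P[3]+P[4])/2)
E
```

```text
lift [0.5987 0.107 ] [0.5992 0.1062] sad bar [0.5994 0.1052] sad house [0.5988 0.1047] base mid y [0.5853 0.1047]
lift world [ 0.5934 -0.1334  0.    ] bar world [ 0.4919 -0.0927  0.1   ]
```

```bash
python3 -m handwheel '[[[0.13,0.001,0,0],[0.13,0.001,0,0],[0.13,0.001,0,0],[0.13,0.001,0.04,0],[0.13,0.001,0.08,0],[0.13,0.001,0.1,0],[0.13,0.001,0.1,0],[0.13,0.001,0.1,0]]]' 255
```

```text
t: 17.32
tcp_pos: [0.4931, -0.093, 0.1359]
eef_rot: [0.62, 3.079, -0.0]
ft_force: [0.3, -0.2, 0.5]
gripper_width: 0.132
gripper_force: 0.0
```

```bash
python3 -m handwheel '[[[0.001,0,0.01,0],[0.001,0,0.017,0],[0.005,0,0.023,0],[0.009,0,0.03,0],[0.012,0,0.037,0],[0.0145,0,0.045,0],[0.016,0,0.053,0],[0.017,0,0.06,0],[0.017,0,0.063,0],[0.017,0,0.064,0],[0.017,0,0.064,0],[0.017,0,0.064,0]]]'; python3 - <<'E'
from h import *
im,ci=grab('side','d6.png');grab('scene','s6.png')
a=cv2.imread('pics/s6.png')[170:350,260:440];b=cv2.imread('pics/d6.png')[150:300,200:400]
cv2.imwrite('pics/c6.png',np.vstack([cv2.resize(b,(600,450))]))
E
```

```text
t: 18.82
tcp_pos: [0.4754, -0.0853, 0.0726]
eef_rot: [-0.62, -3.077, -0.004]
ft_force: [-10.0, 3.3, 27.4]
gripper_width: 0.01
gripper_force: 13.7
```

View pics/c6.png

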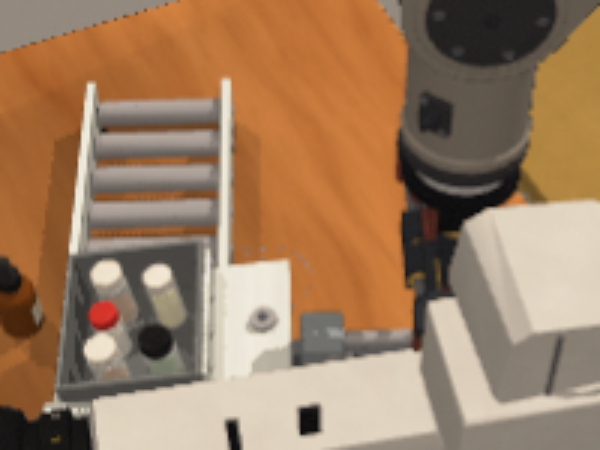

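The lip looks raised with the handle down, and the fingers are hard on the bar at its stop (27 N). Next I'll let it back up along the arc, then check the jack's position.

```bash
python3 -m handwheel '[[[0,0,-0.004,0],[-0.001,0,-0.011,0],[-0.0025,0,-0.019,0],[-0.005,0,-0.027,0],[-0.008,0,-0.034,0],[-0.012,0,-0.041,0],[-0.016,0,-0.049,0],[-0.018,0,-0.064,0],[-0.018,0,-0.064,0],[-0.06,0,-0.12,0],[-0.1,0,-0.14,0],[-0.13,0,-0.16,0],[-0.148,0,-0.164,0],[-0.148,0,-0.164,0],[-0.148,0,-0.164,0]]]'; python3 - <<'E'
from h import *
im,ci=grab('wrist','w7.png')
E
```

```text
t: 20.8
tcp_pos: [0.6123, -0.1429, 0.2348]
eef_rot: [-0.62, -3.078, -0.0]
ft_force: [0.7, 0.6, 0.1]
gripper_width: 0.004
gripper_force: 0.0
```

View pics/w7.png

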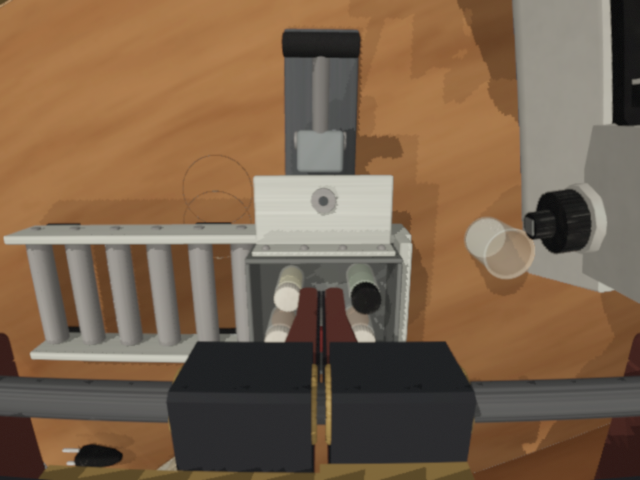

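The tote sits level again, the handle is up, and the tote has shifted about 3 mm within its play (boss now at (323,202)). That is within tolerance, so I'll do the final press.

```bash
python3 -m handwheel '[[[0.13,0,0,0],[0.13,0,0,0],[0.13,0,0.04,0],[0.13,0,0.08,0],[0.13,0,0.105,0],[0.13,0,0.112,0],[0.132,0,0.118,0],[0.136,0,0.124,0],[0.14,0,0.131,0],[0.143,0,0.138,0],[0.146,0,0.146,0],[0.148,0,0.154,0],[0.149,0,0.16,0],[0.149,0,0.1625,0],[0.149,0,0.1625,0],[0.149,0,0.1625,0],[0.149,0,0.1625,0]]]'
```

```text
t: 22.98
tcp_pos: [0.4748, -0.085, 0.074]
eef_rot: [-0.619, -3.078, -0.003]
ft_force: [-5.5, 2.7, 9.7]
gripper_width: 0.004
gripper_force: 4.9
```

```bash
python3 -c "
from h import *
print(env.finish_job()); o=env.get_obs();print(o['tcp_pos'],o['ft_force'])"
```

```text
the job is handed in; nothing more can be done
None
the job is handed in; nothing more can be done
```

I handed the job in at about 23 s with the tote home, the jack set under the lift pad, one trial stroke done, and the robot holding the handle fully down at about 10 N; no verdict came back, so I can't confirm it passed.

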